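# Load the sample carrier under the bar light and lock it in

## Robot

A 6-joint arm with a two-finger parallel gripper is mounted at the origin on the work surface. World frame = base frame: x ahead of the robot, y to its left, z up, the work surface at z = 0. Lengths are in mm, angles in rad, forces in N, time in s.
With the tool pointing down it reaches from about 350 to 975 mm from the base axis. Payload 7.1 kg.
Tool frame: the origin (TCP) lies between the finger pads; the fingertips stand 19 mm ahead of it and the grasp point (between the pads) is the TCP (ctrl.tcp_to_tips is the distance from the TCP to the fingertips, in mm); z points along the fingers, y is the line along which they close (so a half turn about z gives the same grasp; the last joint's range is limited). The gripper opens to 88 mm and grips with 3 to 60 N. Pads are 20 mm wide; open, the fingers measure 115 mm over their backs; the gripper's body (75 mm by 178 mm) begins 61 mm behind the grasp point.
Start: joints at [1.238, 0.423, 1.63, -0, 1.089, -0.019], TCP at [192.89, 594.473, 241.675] pointing down, gripper open.
Joint ranges: [-3, 3], [-0.9, 2.11], [0.09, 2.58], [-1.31, 4.45], [0.11, 2.69], [-2.54, 2.54]. Speed limits (rad/s): [2.39, 2.39, 3.01, 3.14, 3.14, 3.14].

## Interface

Orientations are given as a rotation vector (axis times angle).
In Python, from workcell import status, optics, ctrl gives the robot as it stands. The module is installed in compiled form; this text tells all that it offers.
- The arm moves only by the shell command python3 -m inch 'ROWS'. ROWS is JSON, a list that holds one entry, the list of rows, each a list of 7 numbers: the shift along the tool's x, y, z in mm, then the turn, a rotation vector about the tool's x, y, z in rad, then the opening in per cent of the stroke, from 0 (shut) to 100 (fully open). A call has 1 to 20 rows; each row is the pose to reach, as a shift and turn from the pose commanded when the call began, along the tool's axes at that moment; what a row does not reach only later rows make up. A row lasts 1/10 s, in which the tool goes at most 50 mm and 8.59 degrees, less where a joint would pass 70% of its speed; a pose out of reach is approached as far as the arm can. A call with a gripper value outside its range is refused whole. The fingers move at their own pace and stop on an object; the grip force is fixed at half the most. Time passes only in rows, so rows that repeat a pose let the fingers close. It gives the time, the measured TCP pose, the force, the opening and the grip force at its end, in the units of the state.
- status.get_obs(): the state, without advancing time (a new reading comes with each control period).
- optics.get_image(name): name is "side" or "top"; returns a dict with "frame" (400x640x3 uint8, red, green, blue), "fx", "fy", "cx", "cy" (pixels), "rvec" (rotation vector, rad) and "tvec" (3), from world to camera coordinates, as OpenCV has them. Camera axes: x right, y down, z forward; pixel columns grow to the right and rows downward; lengths in mm; the calibration is good to about 2 mm. A picture is of the moment at which its call begins. There is no depth.
- ctrl.close_job(): hands the job in; it is judged then, once.
The state is a dict: "t": time; "qpos": joint angles; "qvel": joint speeds; "joint_torque": joint torques, N m; "ee_pos": TCP position; "orientation": TCP orientation; "ft_force": force on the tool from outside, world axes, zero at the start; "moment": the same for the moment, N m; "width": finger opening in mm; "grasp_force": force on a finger pad.
Only numpy, scipy, OpenCV 4.12 (cv2) and the standard library are available. Lean on these libraries where they do the work, as an engineer would, in place of code of your own. Each camera call takes 0.05 s, during which the arm holds its last target. There are 200 camera calls.

## Task

Load the sample carrier for inspection: push it along the ledge and over the raised lip until it has dropped flat into the pocket under the bar light; do not lift it off the ledge and do not touch the light. Then slide the keeper fully home over the carrier to trap it, and let go. Leave everything else on the bench where it lies.

Things in the scene. Friction and masses are not known exactly. Their poses are not given: they have to be found in the camera images.
- fixture: Fixed loading fixture, dark steel with aluminium lip and walls, 305 mm long. Origin: on the table, on the centre line, under the pocket-side edge of the lip. x axis: level, the push direction, ledge to pocket (roughly to the robot's left); y level, towards the robot; z up. In this frame, mm: ledge flat, 20 high, 124 wide, x -185 to -20; then a gentle ramp up to the lip. Never moves.
- lip (a point): Middle of the lip's top edge on the pocket side, 24 mm above the table. In the fixture frame, mm: ramp 84 wide climbs from the ledge (x -20) to x -4; lip top flat, x -4 to 0, 24 high. Two low flared guides, 30 high, stand beside it and centre the carrier, 71 apart at the lip and 104 apart at x -37.
- pocket (a point): Centre of the pocket floor, 12 mm above the table. In the fixture frame, mm: pocket x 0 to 112, y -38 to 38, side walls 24 high, end wall 30 high.
- light: LED bar light, a black bar fixed on two posts across the near part of the pocket. Origin: middle of its underside. In the fixture frame, mm: x 19.5 to 55.5, y -61 to 61, z 70 to 120; posts at x 37, y +-53. An upright gripper at the lip would hit it, so lean the tool back; it must not be touched.
- carrier: Loose aluminium carrier, 0.13 to 0.25 kg: flat plate 100 x 64 x 8 mm (its x, y, z), rear edge turned up over its full width into a tab 8 mm thick (x -50 to -42) whose top is 36 mm above the underside. Origin: centre of the underside; x from tab to nose, z up. Starts flat on the ledge, nose to the lip, a little turned and off-centre. In the pocket its origin is 12 mm above the table.
- keeper_knob (a point): Middle of the top of the keeper's upright knob (16 mm diameter, 38 tall, top 72 mm above the table), beside the fixture on the side away from the robot; fixture frame x 80, y -160 fully open, -115 fully home. The knob stands on a flat steel bar 20 wide, 8 thick (26 to 34 mm high), whose tongue tip is at y -55 open, -10 home, 6 mm above a seated carrier's plate.
- keeper (a joint): Slide of the keeper in m along the fixture's +y: 0 fully open, 0.045 fully home against its stop. Friction about 2 N, no spring; it stays where it is left.
- caliper: digital caliper, steel and black, 170 mm long, lying on the table beside the fixture; bystander, origin at the middle of its beam
- blank: plain flat steel blank 90 x 55 x 8 mm without any turned-up edge, lying on the table past the fixture; bystander, origin under its middle
- hexkey: dark hex key, 110 mm long, on the table beside the pocket; bystander, origin at the middle of its long arm
- setring: steel setting ring, 70 mm across and 22 mm high; bystander, origin under its middle
- cleaner: white lens-cleaner bottle, 52 mm across, 130 mm tall; bystander, origin under its middle
- driver: screwdriver with black handle, lying down; bystander
- lenscap: black round lens cap, 64 mm across, 16 mm high; bystander, origin under its middle
Mind the look-alikes: they are no part of the job. What is shaped like the carrier but orange or yellow is not meant.

How it is judged (in metres and radians):
On the way, in this order (a step that is already met when the one before it is completed fails the run):
1. the carrier has dropped flat into the pocket, with the keeper not yet over it (x of carrier in the frame of fixture between 0.046 and 0.066 m and y of carrier in the frame of fixture between -0.012 and 0.012 m and z of carrier in the frame of fixture between 0.009 and 0.0145 m and angle between carrier's own z axis and vertical below 0.05 rad and angle between the x axis of carrier and the x axis of fixture, either way round below 0.2 rad and value of joint keeper below 0.017 m), for 0.2 s.
2. the keeper is slid home over the carrier (value of joint keeper above 0.037 m), for 0.2 s.
At the end, for the whole second after the job is handed in: The carrier lies flat (3 degrees) and still on the pocket floor (origin 9 to 14.5 mm high, 46 to 66 mm past the lip edge, within 12 mm of the centre line, turned under 0.2 rad); the keeper reads over 0.037 of 0.045 m; both are released (x of carrier in the frame of fixture between 0.046 and 0.066 m and y of carrier in the frame of fixture between -0.012 and 0.012 m and z of carrier in the frame of fixture between 0.009 and 0.0145 m and angle between carrier's own z axis and vertical below 0.05 rad and angle between the x axis of carrier and the x axis of fixture, either way round below 0.2 rad and value of joint keeper above 0.037 m and linear speed of carrier below 0.02 m/s and contact force between the fingers and carrier below 0.2 N and contact force between the fingers and keeper below 0.2 N); the robot touches nothing.
It fails at once if the robot touches the bar light (contact force between any of the arm, the fingers and light above 1 N).
It fails at once if the carrier is lifted off instead of slid (25 mm or more above the ledge) (height (world z) of carrier above 0.045 m).
It fails at once if a bystander is moved by more than 20 mm (distance of any of caliper, blank, hexkey, setring, cleaner, driver, lenscap from where it was at the start of the episode above 0.02 m).
It also fails if it takes over 50 s, if anything falls off the work surface, if the arm or the gripper's body presses on something with over 40 N, if the wrist force passes 120 N, or if a joint passes its speed limit or range.

## Working session

There is one attempt and no reset: what is moved stays moved. The work goes in short steps, Python scripts to look and compute and a shell command to move; the robot and the scene stay as the last step left them, time stands still between calls to the robot, and variables do not carry over. Pictures are saved under pics/ and viewed, at most 11 in all, crops included, and the job is handed in when it is done.

```bash
mkdir -p pics; python3 - <<'E'
from workcell import status, optics, ctrl
import cv2
for n in("top","side"):
    d=optics.get_image(n); cv2.imwrite(f"pics/{n}0.png",d["frame"][:,:,::-1]); print(n,[d[k] for k in("fx","fy","cx","cy","rvec","tvec")])
o=status.get_obs(); print(o["ee_pos"],o["orientation"],o["t"],o["ft_force"],ctrl.tcp_to_tips)
E
```

```text
top [460.9613022014285, 460.9613022014285, 317.0217108184859, 199.28217209842708, array([ 2.1253    , -2.10914909,  0.18146941]), array([ -10.1407352 ,  525.63981936, 1255.96875832])]
side [453.8112354263619, 453.8112354263619, 315.4204052359733, 197.33787719810985, array([ 0.18225826, -2.92037853,  1.02275498]), array([ 524.0797165 ,   87.71367668, 1281.54550558])]
[192.75918487 594.04741188 240.98695666] [-4.90897334e-01 -3.10277624e+00  2.10352572e-03] 0.1 [ 0.04562864  0.32618379 -0.37082631] 19.0
```

View pics/top0.png

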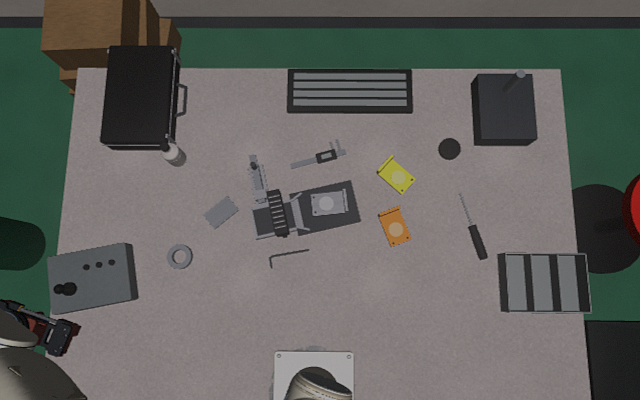

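View pics/side0.png

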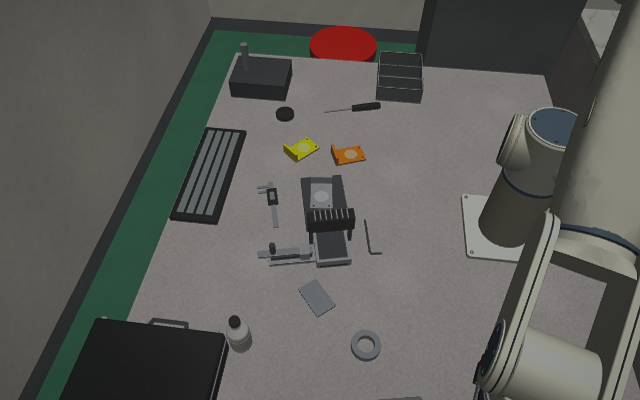

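The top view shows the fixture at about (250-360, 180-238), with the carrier on the ledge at (330,203), the light at (278,213) and the keeper knob at about (253,160). The side view shows the same, with the fixture at (325,215). Next I'll enlarge both crops.

```bash
python3 - <<'E'
import cv2,numpy as np
a=cv2.imread("pics/top0.png")[145:250,240:370]; b=cv2.imread("pics/side0.png")[170:275,250:380]
cv2.imwrite("pics/crop0.png",np.vstack([cv2.resize(np.hstack([a,b]),None,fx=3.07,fy=5.0,interpolation=cv2.INTER_CUBIC)]) if 0 else cv2.resize(a,None,fx=5.7,fy=5.7,interpolation=cv2.INTER_CUBIC))
cv2.imwrite("pics/crop1.png",cv2.resize(b,None,fx=5.7,fy=5.7,interpolation=cv2.INTER_CUBIC))
E
```

```text
(no output)
```

View pics/crop0.png

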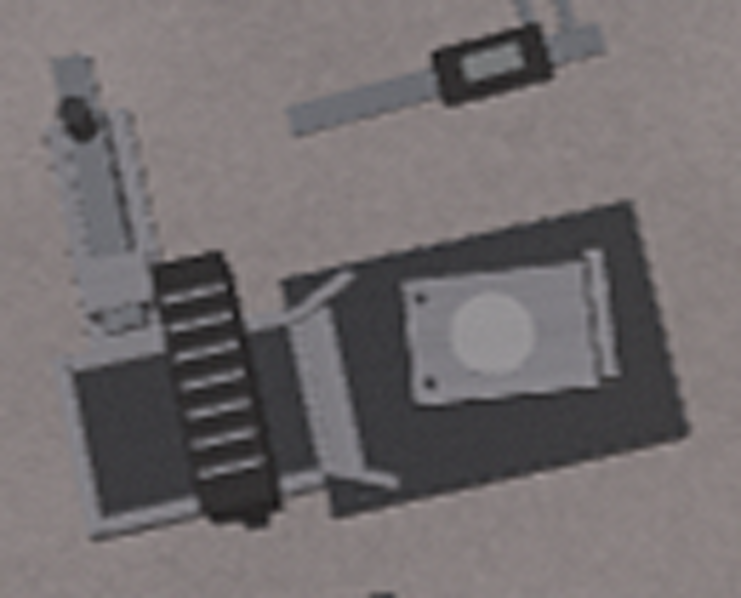

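View pics/crop1.png

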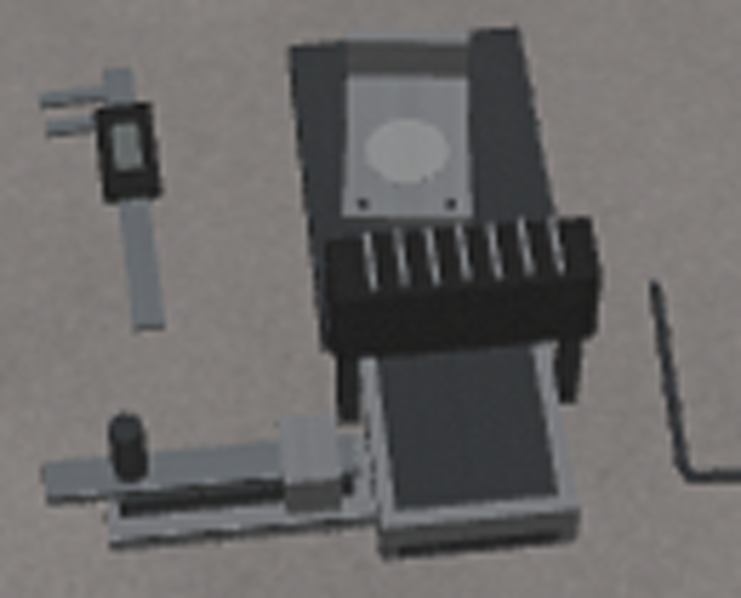

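The crops show these features (crop pixels, 5.7x, offset (240,145)):
- **Ledge corners:** (632,203), (688,436), (284,280) and (333,517).
- **Carrier nose corners:** (405,283) and (415,405).
- **Tab top:** (585,250) to (620,375).
- **Knob:** (78,112).

The lip is near (340,395).

```bash
cat > h.py <<'E'
import cv2,numpy as np
from scipy.spatial.transform import Rotation as R
C={"top":(460.9613,317.0217,199.2822,[2.1253,-2.10914909,0.18146941],[-10.1407352,525.63981936,1255.96875832]),
"side":(453.8112,315.4204,197.3379,[0.18225826,-2.92037853,1.02275498],[524.0797165,87.71367668,1281.54550558])}
def ray(n,u,v,z):
    f,cx,cy,r,t=C[n]; M=R.from_rotvec(r).as_matrix(); c=-M.T@np.array(t); d=M.T@np.array([(u-cx)/f,(v-cy)/f,1]); return c+d*(z-c[2])/d[2]
def T(px,z): return ray("top",240+(px[0]+.5)/5.7-.5,145+(px[1]+.5)/5.7-.5,z)
def S(px,z): return ray("side",250+(px[0]+.5)/5.7-.5,170+(px[1]+.5)/5.7-.5,z)
E
python3 - <<'E'
from h import *
np.set_printoptions(precision=1,suppress=True)
L=[T(p,20)[:2] for p in[(632,203),(688,436),(284,280),(333,517)]]
mx=[(-185,-62),(-185,62),(-20,-62),(-20,62)]
LS=[S(p,20)[:2] for p in[(290,45),(519,28)]]
def fit(a,b):
    a=np.array(a,float);b=np.array(b); A=a-a.mean(0);B=b-b.mean(0)
    z=((A[:,0]-1j*A[:,1])*(B[:,0]+1j*B[:,1])).sum(); th=np.angle(z); c,s=np.cos(th),np.sin(th); M=np.array([[c,-s],[s,c]]); return th,b.mean(0)-M@a.mean(0),M
# y toward robot, x left, z up: right handed check
th,o,M=fit(mx,L); print(th,o); print("res",np.array(L)-(np.array(mx)@M.T+o))
F=lambda p:(M.T@(p[:2]-o))
print("side ledge back corners",[F(p) for p in np.array(LS)])
for n,p,z in[("endfar",(68,362),30),("endnear",(95,537),30),("knob",(78,112),72),("nose far",(405,283),28),("nose near",(415,405),28),("tabtop far rear",(602,248),56),("tabtop near rear",(620,375),56),("tab far front",(585,252),56),("tab near front",(603,378),56),("plate rear far",(583,263),28)]:
    print(n,F(T(p,z)),T(p,z))
for n,p,z in[("endfar",(383,530),30),("endnear",(578,510),30),("knob",(127,418),72),("nose far",(343,215),28),("nose near",(470,217),28),("tabtop far",(345,38),56),("tabtop near",(470,33),56)]:
    print("S",n,F(S(p,z)))
E
```

```text
1.798774086178359 [484.3  72.2]
res [[ 1.8 -8.6]
 [ 2.6 -8.2]
 [-2.2  7.9]
 [-2.2  9. ]]
side ledge back corners [array([-192.1,  -60.4]), array([-191.4,   62.3])]
endfar [102.7 -42.3] [502.4 181.8  30. ]
endnear [106.5  47.2] [414.3 165.3  30. ]
knob [  68.8 -156.3] [621.  174.6  72. ]
nose far [-71.5 -45. ] [544.3  12.7  28. ]
nose near [-63.  17.] [482.   7.  28.]
tabtop far rear [-170.1  -35.1] [557.  -85.6  56. ]
tabtop near rear [-164.2   28.9] [493.3 -94.3  56. ]
tab far front [-161.5  -35. ] [555.  -77.2  56. ]
tab near front [-155.7   28.5] [491.8 -85.9  56. ]
plate rear far [-161.6  -35.2] [555.2 -77.3  28. ]
S endfar [113.1 -42.8]
S endnear [111.8  47.1]
S knob [  68.  -154.2]
S nose far [-70.  -43.7]
S nose near [-62.2  19.4]
S tabtop far [-162.5  -33.5]
S tabtop near [-159.3   30.9]
```

```bash
cat >> h.py <<'E'
def fit(a,b):
    a=np.array(a,float);b=np.array(b)[:,:2]; A=a-a.mean(0);B=b-b.mean(0)
    th=np.angle(((A[:,0]-1j*A[:,1])*(B[:,0]+1j*B[:,1])).sum()); c,s=np.cos(th),np.sin(th); M=np.array([[c,-s],[s,c]]); return th,b.mean(0)-M@a.mean(0),M
E
python3 - <<'E'
from h import *
np.set_printoptions(precision=1,suppress=True)
for n in C: print(n,-R.from_rotvec(C[n][3]).as_matrix().T@np.array(C[n][4]))
top=[((-185,-62),(632,203),20),((-185,62),(688,436),20),((0,-62),(284,280),20),((0,62),(333,517),20),((80,-160),(78,110),72),((120,-45),(68,362),30),((120,45),(95,537),30)]
sd=[((-185,-62),(290,45),20),((-185,62),(519,28),20),((80,-160),(127,418),72),((120,-45),(383,530),30),((120,45),(578,512),30)]
for nm,pts,f in(("top",top,T),("side",sd,S),("both",0,0)):
    if pts: a=[p[0] for p in pts]; b=[f(p[1],p[2])[:2] for p in pts]
    else: a=[p[0] for p in top+sd]; b=[T(p[1],p[2])[:2] for p in top]+[S(p[1],p[2])[:2] for p in sd]
    th,o,M=fit(a,b); print(nm,th,o); print("res(fixture)",(np.array(b)-o)@M-np.array(a))
F=lambda p:M.T@(p[:2]-o)
for n,t,s,z in[("nose far",(405,283),(343,215),28),("nose near",(415,405),(470,217),28),("tab rear far",(602,248),(345,33),56),("tab rear near",(620,375),(470,30),56)]:
    print(n,F(T(t,z)),F(S(s,z)),T(t,z),S(s,z))
E
```

```text
top [ 284.7  -26.4 1331.2]
side [ 428.2  790.6 1056.6]
top 1.8040874172769124 [485.9  60.4]
res(fixture) [[ 2.7  0.1]
 [ 3.6 -0.9]
 [-0.3 -0.8]
 [ 1.4 -1. ]
 [-0.4  1.2]
 [-5.7  0.9]
 [-1.4  0.4]]
side 1.798984214848023 [483.8  64. ]
res(fixture) [[ 0.8 -0.7]
 [ 1.5 -2. ]
 [-4.1  3.4]
 [ 1.  -0.2]
 [ 0.8 -0.4]]
both 1.8019382480151165 [485.   61.9]
res(fixture) [[ 1.2 -0.9]
 [ 1.8 -1.8]
 [-1.8 -1.3]
 [-0.3 -1.5]
 [-1.6  0.8]
 [-7.2  0.7]
 [-3.1  0.2]
 [ 2.9  0.6]
 [ 4.  -0.8]
 [-2.3  3.9]
 [ 3.1  0.1]
 [ 3.2 -0.1]]
nose far [-61.4 -46.4] [-59.9 -45.1] [544.3  12.7  28. ] [542.7  13.9  28. ]
nose near [-52.7  15.6] [-51.9  17.9] [482.   7.  28.] [479.5   7.3  28. ]
tab rear far [-160.   -36.3] [-155.8  -34.3] [557.  -85.6  56. ] [554.1 -81.9  56. ]
tab rear near [-153.9   27.7] [-151.    29.9] [493.3 -94.3  56. ] [490.5 -91.9  56. ]
```

```bash
cat >> h.py <<'E'
O=np.array([485.,62.,0]); TH=1.802
X=np.array([np.cos(TH),np.sin(TH),0]); Y=np.array([-np.sin(TH),np.cos(TH),0]); Z=np.array([0,0,1.])
def plan(fx,fy,z,a=0,turn=0):
    """TCP target in fixture mm, lean a about tool y, then turn about tool z"""
    from workcell import status
    o=status.get_obs(); Rc=R.from_rotvec(o["orientation"]); p=np.array(o["ee_pos"])
    Rt=R.from_matrix(np.c_[X,-Y,-Z])*R.from_euler("y",a)*R.from_euler("z",turn)
    t=O+fx*X+fy*Y+z*Z
    d=p-O; print("t",o["t"],"tcp fix",np.round([d@X,d@Y,p[2]],1),"F fix",np.round([o["ft_force"]@X,o["ft_force"]@Y,o["ft_force"][2]],1),"w",o["width"])
    print("shift",np.round(Rc.inv().apply(t-p),1),"rot",np.round((Rc.inv()*Rt).as_rotvec(),4),"q",np.round(o["qpos"],2))
E
python3 -c "
from h import *
plan(-205,-5,200,.611)"
```

```text
t 0.1 tcp fix [584.9 162.5 241. ] F fix [ 0.3 -0.1 -0.4] w 87.53650337265722
shift [-552.8 -588.5   41.8] rot [-0.3142  0.5565  0.9922] q [ 1.24  0.42  1.63 -0.    1.09 -0.02]
```

```bash
python3 -m inch '[[[-553,-588,0,-0.314,0.5565,0.992,34],[-553,-588,0,-0.314,0.5565,0.992,34],[-553,-588,0,-0.314,0.5565,0.992,34],[-553,-588,0,-0.314,0.5565,0.992,34],[-553,-588,0,-0.314,0.5565,0.992,34],[-553,-588,0,-0.314,0.5565,0.992,34],[-553,-588,0,-0.314,0.5565,0.992,34],[-553,-588,0,-0.314,0.5565,0.992,34],[-553,-588,0,-0.314,0.5565,0.992,34],[-553,-588,0,-0.314,0.5565,0.992,34],[-553,-588,0,-0.314,0.5565,0.992,34],[-553,-588,0,-0.314,0.5565,0.992,34],[-553,-588,0,-0.314,0.5565,0.992,34],[-553,-588,0,-0.314,0.5565,0.992,34],[-553,-588,0,-0.314,0.5565,0.992,34],[-553,-588,0,-0.314,0.5565,0.992,34],[-553,-588,0,-0.314,0.5565,0.992,34],[-553,-588,0,-0.314,0.5565,0.992,34],[-553,-588,20,-0.314,0.5565,0.992,34],[-553,-588,40,-0.314,0.5565,0.992,34]]]'; python3 -c "
from h import *
plan(-205,-5,100,.611)"
```

```text
t: 2.1
ee_pos: [536.7, -133.9, 201.6]
orientation: [-1.622, -2.051, -0.513]
ft_force: [-0.6, 0.4, 0.4]
width: 29.8
grasp_force: 0.0
t 2.1 tcp fix [-202.5   -5.4  201.6] F fix [0.5 0.5 0.4] w 29.823738609472837
shift [-60.4  -0.5  81.7] rot [-0.0002 -0.0012  0.0015] q [-0.49  0.56  1.64  0.45  1.39 -0.91]
```

Orientation reached. Next I'll descend behind the tab in two stages: first to z 100, then to z 52.

```bash
python3 -m inch '[[[-30,0,40,0,0,0,34],[-60,0,82,0,0,0,34],[-74,0,101,0,0,0,34],[-88,0,121,0,0,0,34],[-88,0,121,0,0,0,34],[-88,0,121,0,0,0,34]]]'; python3 - <<'E'
from h import *
from workcell import optics
plan(-172,-5,52,.611)
for n,(x,y) in dict(top=(240,140),side=(250,130)).items():
    f=optics.get_image(n)["frame"][:,:,::-1]; cv2.imwrite(f"pics/{n}1.png",f)
    globals()[n]=cv2.resize(f[y:y+130,x:x+160],None,fx=2.5,fy=2.5,interpolation=cv2.INTER_CUBIC)
cv2.imwrite("pics/both1.png",np.hstack([top,side]))
E
```

```text
t: 2.7
ee_pos: [537.4, -136.5, 52.6]
orientation: [-1.621, -2.05, -0.513]
ft_force: [0.4, 0.8, 0.6]
width: 29.9
grasp_force: 0.0
t 2.7 tcp fix [-205.2   -5.6   52.6] F fix [ 0.7 -0.6  0.6] w 29.94066562251334
shift [26.8 -0.5 19.6] rot [-0.0012 -0.0023  0.001 ] q [-0.5   0.78  1.66  0.48  1.18 -1.03]
```

View pics/both1.png

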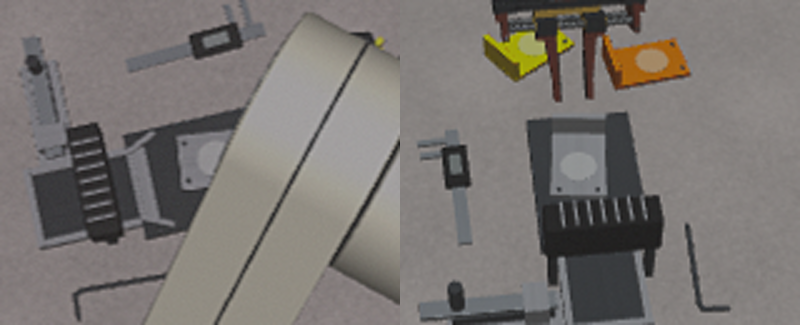

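The side view shows both fingertips behind the tab, at about (557,100) and (590,98), and clear of everything. Now I'll push until the nose is just before the ramp.

```bash
python3 -m inch '[[[6.6,0,4.6,0,0,0,34],[13.1,0,9.2,0,0,0,34],[19.7,0,13.8,0,0,0,34],[23,0,16.1,0,0,0,34],[26.2,0,18.4,0,0,0,34],[29.5,0,20.6,0,0,0,34],[32.8,0,22.9,0,0,0,34],[36,0,25.2,0,0,0,34],[39.3,0,27.5,0,0,0,34],[42.6,0,29.8,0,0,0,34],[45.9,0,32.1,0,0,0,34],[49.1,0,34.4,0,0,0,34],[52.4,0,36.7,0,0,0,34],[52.4,0,36.7,0,0,0,34]]]'; python3 - <<'E'
from h import *
from workcell import optics
plan(-100,-4,52,.611)
for n,(x,y) in dict(top=(240,140),side=(250,130)).items():
    f=optics.get_image(n)["frame"][:,:,::-1]; cv2.imwrite(f"pics/{n}2.png",f)
    globals()[n]=cv2.resize(f[y:y+130,x:x+130],None,fx=3,fy=3,interpolation=cv2.INTER_CUBIC)
cv2.imwrite("pics/both2.png",np.hstack([top,side]))
E
```

```text
t: 4.2
ee_pos: [523.0, -75.0, 52.1]
orientation: [-1.622, -2.05, -0.513]
ft_force: [0.4, -1.2, -0.1]
width: 29.9
grasp_force: 0.0
t 4.2 tcp fix [-142.1   -5.6   52.1] F fix [-1.2 -0.1 -0.1] w 29.897025215593356
shift [34.3 -1.5 24.3] rot [-0.0004 -0.0016  0.0007] q [-0.42  0.75  1.76  0.54  1.11 -1.01]
```

View pics/both2.png

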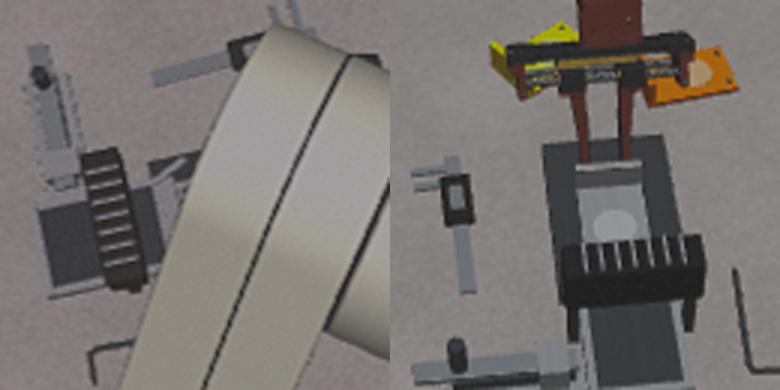

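The side view shows the fingers in contact, the tab square to the push at crop (576–643, 165), and the light well clear. I'll continue over the ramp, drifting slightly towards the centre line.

```bash
python3 -m inch '[[[2.5,-0.3,1.7,0,0,0,34],[4.9,-0.6,3.4,0,0,0,34],[7.4,-0.9,5.2,0,0,0,34],[9.8,-1.2,6.9,0,0,0,34],[12.3,-1.5,8.6,0,0,0,34],[14.7,-1.8,10.3,0,0,0,34],[17.2,-2.1,12,0,0,0,34],[19.7,-2.4,13.8,0,0,0,34],[22.1,-2.7,15.5,0,0,0,34],[24.6,-3,17.2,0,0,0,34],[27,-3.3,18.9,0,0,0,34],[29.5,-3.6,20.6,0,0,0,34],[31.9,-3.9,22.4,0,0,0,34],[34.4,-4.2,24.1,0,0,0,34],[36.9,-4.5,25.8,0,0,0,34],[39.3,-4.8,27.5,0,0,0,34],[41.8,-5,29.3,0,0,0,34],[44.2,-5,31,0,0,0,34]]]'; python3 - <<'E'
from h import *
from workcell import optics
plan(-19,0,52,.611)
for n,(x,y) in dict(top=(240,140),side=(250,130)).items():
    f=optics.get_image(n)["frame"][:,:,::-1]; cv2.imwrite(f"pics/{n}3.png",f)
    globals()[n]=cv2.resize(f[y:y+130,x:x+130],None,fx=3,fy=3,interpolation=cv2.INTER_CUBIC)
cv2.imwrite("pics/both3.png",np.hstack([top,side]))
E
```

```text
t: 6.1
ee_pos: [506.0, -24.0, 52.2]
orientation: [-1.623, -2.05, -0.513]
ft_force: [0.5, -1.3, -0.8]
width: 29.8
grasp_force: 0.4
t 6.1 tcp fix [-88.6  -0.8  52.2] F fix [-1.4 -0.2 -0.8] w 29.818055593470028
shift [56.8 -0.7 40.1] rot [ 0.0003 -0.0011  0.0006] q [-0.35  0.72  1.84  0.59  1.04 -1.  ]
```

View pics/both3.png

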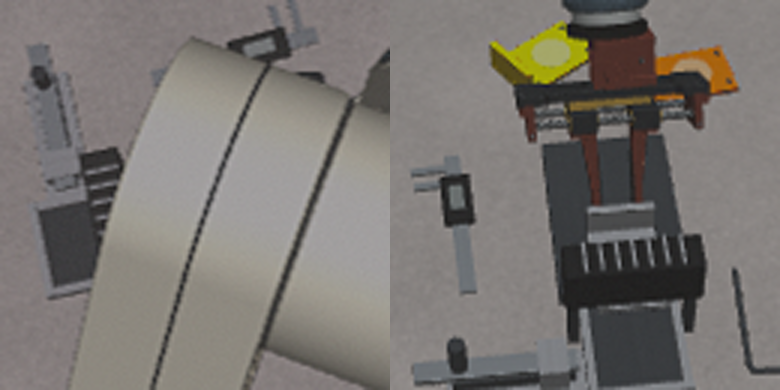

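The tab is now at crop (588–655, 208), centred between the guides, and the push force is 1.4 N. I'll keep pushing.

```bash
python3 -m inch '[[[3.3,0,2.3,0,0,0,34],[6.6,0,4.6,0,0,0,34],[9.8,0,6.9,0,0,0,34],[13.1,0,9.2,0,0,0,34],[16.4,0,11.5,0,0,0,34],[19.7,0,13.8,0,0,0,34],[22.9,0,16.1,0,0,0,34],[26.2,0,18.4,0,0,0,34],[29.5,0,20.6,0,0,0,34],[32.8,0,22.9,0,0,0,34],[36,0,25.2,0,0,0,34],[39.3,0,27.5,0,0,0,34],[42.6,0,29.8,0,0,0,34],[45.9,0,32.1,0,0,0,34],[45.9,0,32.1,0,0,0,34]]]'; python3 -c "
from h import *
plan(-13,0,52,.611)"
```

```text
t: 7.7
ee_pos: [492.9, 30.8, 52.3]
orientation: [-1.622, -2.05, -0.513]
ft_force: [-0.6, -0.7, 0.3]
width: 29.7
grasp_force: 0.0
t 7.7 tcp fix [-32.2  -0.6  52.3] F fix [-0.6  0.7  0.3] w 29.738220669326648
shift [15.5 -0.5 11.2] rot [-0.0003 -0.0015  0.0007] q [-0.26  0.7   1.9   0.65  0.98 -0.99]
```

```bash
python3 -m inch '[[[1.6,0,1.1,0,0,0,34],[3.3,0,2.3,0,0,0,34],[4.9,0,3.4,0,0,0,34],[6.6,0,4.6,0,0,0,34],[8.2,0,5.7,0,0,0,34],[9.8,0,6.9,0,0,0,34],[11.5,0,8,0,0,0,34],[13.1,0,9.2,0,0,0,34],[14.7,0,10.3,0,0,0,34],[15.6,0,10.9,0,0,0,34],[15.6,0,10.9,0,0,0,34]]]'; python3 - <<'E'
from h import *
from workcell import optics
plan(-10,0,52,.611)
for n,(x,y) in dict(top=(240,140),side=(250,150)).items():
    f=optics.get_image(n)["frame"][:,:,::-1]; cv2.imwrite(f"pics/{n}4.png",f)
    globals()[n]=cv2.resize(f[y:y+130,x:x+130],None,fx=4,fy=4,interpolation=cv2.INTER_CUBIC)
cv2.imwrite("pics/both4.png",side)
E
```

```text
t: 8.8
ee_pos: [488.8, 49.0, 52.3]
orientation: [-1.623, -2.05, -0.513]
ft_force: [-0.7, -0.5, -0.5]
width: 29.9
grasp_force: 0.1
t 8.8 tcp fix [-13.6  -0.7  52.3] F fix [-0.4  0.8 -0.5] w 29.85968965476214
shift [ 2.7 -0.7  2.3] rot [ 0.0002 -0.0012  0.0006] q [-0.23  0.69  1.92  0.68  0.96 -0.98]
```

View pics/both4.png

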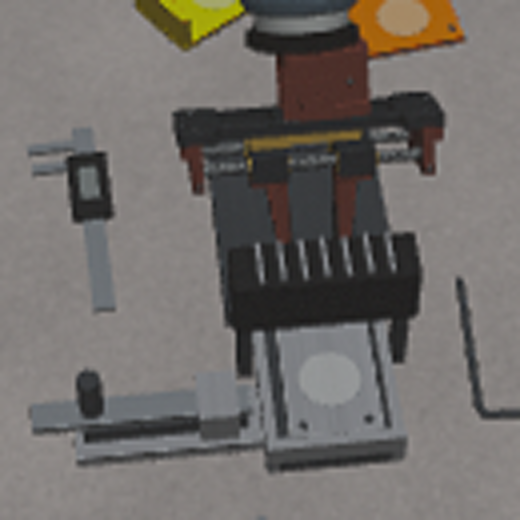

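The carrier's plate now fills the pocket, with its nose at crop (288–383, 432), just short of the end wall. The fingers have not touched the light. I'll check where the nose and disc are.

```bash
python3 - <<'E'
from h import *
def s4(u,v,z):
    p=ray("side",250+(u+.5)/4-.5,150+(v+.5)/4-.5,z)-O; return np.round([p@X,p@Y],1)
print("nose",s4(288,437,20),s4(383,427,20),"circle",s4(330,379,20),"end wall inner",s4(265,445,30),s4(405,435,30))
# original circle offset from nose mid, from first top crop
c=T((492,333),28)[:2]; n=(T((405,283),28)+T((415,405),28))[:2]/2; print("circle->nose",np.linalg.norm(c-n))
E
```

```text
nose [107.4 -30.3] [106.5  33.1] circle [65.5  3. ] end wall inner [117.7 -46.7] [120.   45.1]
circle->nose 41.67413063343779
```

```bash
python3 -m inch '[[[-8,0,-6,0,0,0,34],[-25,0,-17,0,0,0,34],[-49,0,-34,0,0,0,34],[-49,0,-34,0,0,0,34],[-26,0,-67,0,0,0,34],[-3,0,-100,0,0,0,34],[20,0,-132,0,0,0,34],[43,0,-165,0,0,0,34],[43,0,-165,0,0,0,34]]]'; python3 - <<'E'
from h import *
plan(78.5,-159,220,0,np.pi/2)
E
```

```text
t: 9.8
ee_pos: [504.7, -9.9, 216.6]
orientation: [-1.625, -2.057, -0.519]
ft_force: [0.5, 0.4, -0.2]
width: 30.1
grasp_force: 0.0
t 9.8 tcp fix [-74.5  -2.7 216.6] F fix [ 0.3 -0.5 -0.2] w 30.10879501275
shift [126.8 156.3  85.7] rot [-0.4707 -0.4826  1.5202] q [-0.33  0.44  1.81  0.53  1.28 -0.82]
```

```bash
python3 -m inch '[[[13,16,8,-0.047,-0.048,0.152,60],[25,31,17,-0.094,-0.096,0.304,60],[38,47,25,-0.141,-0.144,0.456,60],[50,62,34,-0.188,-0.192,0.608,60],[63,78,42,-0.235,-0.24,0.76,60],[76,94,51,-0.282,-0.288,0.912,60],[88,109,60,-0.329,-0.336,1.064,60],[101,125,68,-0.376,-0.384,1.216,60],[114,140,77,-0.423,-0.432,1.368,60],[126.8,156.3,85.7,-0.4707,-0.4826,1.5202,60],[126.8,156.3,85.7,-0.4707,-0.4826,1.5202,60],[126.8,156.3,85.7,-0.4707,-0.4826,1.5202,60],[126.8,156.3,85.7,-0.4707,-0.4826,1.5202,60],[126.8,156.3,85.7,-0.4707,-0.4826,1.5202,60]]]'; python3 - <<'E'
from h import *
from workcell import optics
plan(78.5,-159,62,0,np.pi/2)
for n,(x,y) in dict(top=(220,140),side=(240,150)).items():
    f=optics.get_image(n)["frame"][:,:,::-1]; cv2.imwrite(f"pics/{n}5.png",f)
    globals()[n]=cv2.resize(f[y:y+130,x:x+130],None,fx=3,fy=3,interpolation=cv2.INTER_CUBIC)
cv2.imwrite("pics/both5.png",np.hstack([top,side]))
E
```

```text
t: 11.2
ee_pos: [618.9, 175.6, 213.7]
orientation: [-3.116, -0.367, 0.014]
ft_force: [-0.3, -0.7, 0.6]
width: 52.5
grasp_force: 0.0
t 11.2 tcp fix [  79.9 -156.4  213.7] F fix [-0.6  0.5  0.6] w 52.45276642441728
shift [  3.9   2.1 151.7] rot [-0.0046  0.0085  0.0035] q [0.26 0.48 1.6  0.01 1.06 1.59]
```

View pics/both5.png

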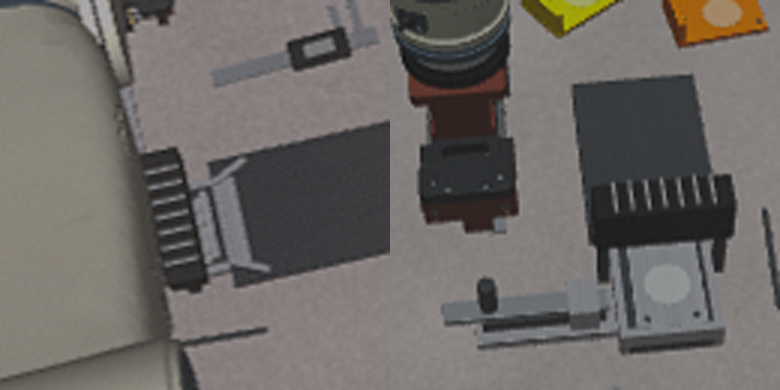

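The top view shows the tab past the lip at crop (195–225, 190–270), and the side view shows the plate flat in the pocket, so the carrier is seated. The gripper is above the knob at (487,290). I'll lower it and grip the knob.

```bash
python3 -m inch '[[[2,1,40,-0.0046,0.0085,0.0035,60],[2,1,80,-0.0046,0.0085,0.0035,60],[2,1,110,-0.0046,0.0085,0.0035,60],[2,1,130,-0.0046,0.0085,0.0035,60],[2,1,145,-0.0046,0.0085,0.0035,60],[2,1,151,-0.0046,0.0085,0.0035,60],[2,1,151,-0.0046,0.0085,0.0035,60],[2,1,151,-0.0046,0.0085,0.0035,60]]]'; python3 - <<'E'
from h import *
from workcell import optics
plan(79,-158,62,0,np.pi/2)
f=optics.get_image("side")["frame"][:,:,::-1]; cv2.imwrite("pics/side6.png",cv2.resize(f[190:290,230:360],None,fx=5,fy=5,interpolation=cv2.INTER_CUBIC))
E
```

```text
t: 12.1
ee_pos: [621.2, 175.3, 64.9]
orientation: [3.121, 0.357, 0.005]
ft_force: [-0.7, 0.6, 0.7]
width: 52.7
grasp_force: 0.0
t 12.1 tcp fix [  79.1 -158.6   64.9] F fix [0.8 0.5 0.7] w 52.7056271768147
shift [-0.6  0.1  2.9] rot [ 0.0009 -0.0029 -0.0033] q [ 0.26  0.68  1.67 -0.    0.79  1.6 ]
```

View pics/side6.png

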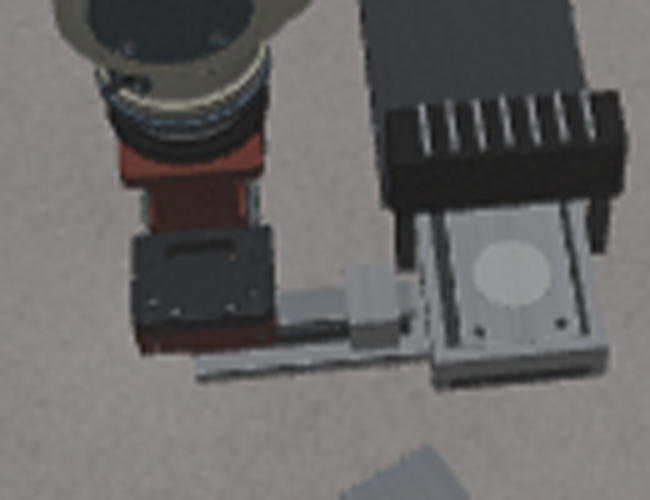

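The gripper is over the knob and hides it. The light at (385–625, 90–210) is well clear, and the bar and pocket are unobstructed. Closing now.

```bash
python3 -m inch '[[[0,0,1,0,0,0,40],[0,0,2,0,0,0,20],[0,0,2,0,0,0,10],[0,0,2,0,0,0,10],[0,0,2,0,0,0,10],[0,0,2,0,0,0,10]]]'; python3 -c "
from h import *
plan(79,-114,63,0,np.pi/2)"
```

```text
t: 12.75
ee_pos: [620.1, 177.2, 62.0]
orientation: [-3.12, -0.356, -0.002]
ft_force: [-3.2, 9.3, 0.4]
width: 15.2
grasp_force: 30.0
t 12.75 tcp fix [  81.2 -157.9   62. ] F fix [9.8 1.  0.4] w 15.16385284344188
shift [-43.9   2.4  -1.1] rot [-0.0016 -0.0014 -0.004 ] q [0.26 0.68 1.67 0.   0.79 1.6 ]
```

The knob is gripped (15.2 mm opening). I'll slide it 43 mm along +y and ease off the sideways offset.

```bash
python3 -m inch '[[[-2,-1,0,0,0,0,10],[-4,-2,0,0,0,0,10],[-7,-2.5,0,0,0,0,10],[-10,-2.5,0,0,0,0,10],[-14,-2.5,0,0,0,0,10],[-18,-2.5,0,0,0,0,10],[-22,-2.5,0,0,0,0,10],[-26,-2.5,0,0,0,0,10],[-30,-2.5,0,0,0,0,10],[-33,-2.5,0,0,0,0,10],[-36,-2.5,0,0,0,0,10],[-39,-2.5,0,0,0,0,10],[-41,-2.5,0,0,0,0,10],[-43,-2.5,0,0,0,0,10],[-43,-2.5,0,0,0,0,10],[-43,-2.5,0,0,0,0,10]]]'; python3 -c "
from h import *
plan(81,-114,63,0,np.pi/2)"
```

```text
t: 14.35
ee_pos: [578.5, 167.6, 62.0]
orientation: [3.12, 0.357, 0.004]
ft_force: [5.1, -4.3, -0.8]
width: 15.8
grasp_force: 30.0
t 14.35 tcp fix [  81.4 -115.3   62. ] F fix [-5.3 -4.  -0.8] w 15.790223780960767
shift [-1.3  0.4 -1. ] rot [ 0.0015 -0.0025 -0.0033] q [ 0.26  0.64  1.77 -0.    0.73  1.61]
```

```bash
python3 -m inch '[[[0,0,0,0,0,0,30],[0,0,0,0,0,0,60],[0,0,0,0,0,0,60],[0,0,0,0,0,0,60],[0,0,-15,0,0,0,60],[0,0,-50,0,0,0,60],[0,0,-90,0,0,0,60],[40,0,-130,0,0,0,60],[90,0,-150,0,0,0,60],[140,0,-150,0,0,0,60],[180,0,-150,0,0,0,60],[180,0,-150,0,0,0,60],[180,0,-150,0,0,0,60]]]'; python3 - <<'E'
from h import *
from workcell import optics
plan(80,-300,210,0,np.pi/2)
for n,(x,y) in dict(top=(230,140),side=(250,190)).items():
    f=optics.get_image(n)["frame"][:,:,::-1]; cv2.imwrite(f"pics/{n}7.png",f)
    globals()[n]=cv2.resize(f[y:y+110,x:x+90],None,fx=4.4,fy=4.4,interpolation=cv2.INTER_CUBIC)
cv2.imwrite("pics/both7.png",np.hstack([top,side]))
E
```

```text
t: 15.65
ee_pos: [753.2, 208.8, 211.8]
orientation: [3.12, 0.357, 0.001]
ft_force: [0.1, -1.0, -0.7]
width: 52.5
grasp_force: 0.0
t 15.65 tcp fix [  81.5 -294.7  211.8] F fix [-1.   0.2 -0.7] w 52.4761780575807
shift [5.3 1.5 1.8] rot [ 0.0009 -0.0003 -0.0034] q [ 0.26  0.69  1.25 -0.    1.2   1.6 ]
```

View pics/both7.png

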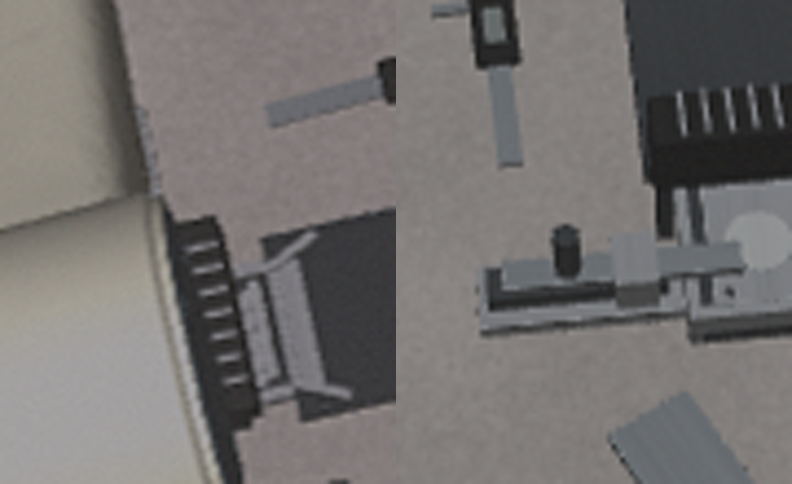

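The side view shows the tongue over the carrier plate at (735,255), the knob at (566,230) near its home position, and the tab past the lip. I'll measure how far the knob travelled.

```bash
python3 - <<'E'
from h import *
a=cv2.imread("pics/side0.png"); b=cv2.imread("pics/side7.png")
def knob(im,x0,x1):
    s=im[236:258,x0:x1].max(2); m=(s<55).astype("uint8"); n,l,st,c=cv2.connectedComponentsWithStats(m); i=1+np.argmax(st[1:,4]); print(st[i],c[i]); return c[i]+[x0,236]
p=ray("side",*knob(a,262,284),53); q=ray("side",*knob(b,280,297),53); print(q-p,(q-p)@X,(q-p)@Y)
E
```

```text
[ 7  9  7  9 40] [10.175 13.675]
[ 6  9  6  8 41] [ 8.53658537 12.6097561 ]
[-41.5525742   -8.46388825   0.        ] 1.2830697033205611 42.386407711629595
```

The keeper has travelled 42.4 mm, above the required 37, and the robot is clear of everything.

```bash
python3 -c "
from workcell import ctrl
print(ctrl.close_job())"
```

```text
the job is handed in; nothing more can be done
None
```

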